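Stow the calibration bench for sea

ROBOT

A 7-joint arm with a two-finger parallel gripper is mounted at the origin on the work surface. World frame = base frame: x ahead of the robot, y to its left, z up, the work surface at z = 0. Lengths are in m, angles in rad, forces in N, time in s.
With the tool pointing down it reaches from about 0.425 to 0.875 m from the base axis. Payload 9.9 kg.
Tool frame: the origin (TCP) lies at the very end of the fingers, on their centre line; the grasp point (between the pads) lies 19 mm behind it; z points along the fingers, y is the direction in which the jaws open and shut (so a half turn about z gives the same grasp; the last joint's range is limited). The gripper opens to 85 mm and grips with 20 to 120 N. Pads are 22 mm wide; open, the fingers measure 114 mm over their backs; the gripper's body (76 mm by 85 mm) begins 54 mm behind the grasp point. The pads swing forward as they close: fully open they stand 13 mm farther back than shut.
Start: joints at [1.033, 0.576, 0.025, 1.437, -0.015, 1.129, -0.057], TCP at [0.296, -0.607, 0.231] pointing down, gripper open.
Joint ranges: [-2.76, 2.76], [-0.34, 2.15], [-1.52, 1.57], [0.19, 2.46], [-1.09, 4.23], [0.17, 1.99], [-2.82, 2.82]. Speed limits (rad/s): [2.22, 2.22, 3.01, 3.01, 3.14, 3.14, 3.14].

INTERFACE

Orientations are given as [roll, pitch, yaw] about the fixed x, y, z axes, in that order (R = Rz(yaw) Ry(pitch) Rx(roll)).
In Python, from rig import robot gives the robot as it stands.
- The arm moves only by the tool send_rows, never from a script. Its argument "commands" is a list that holds one entry, the list of rows, each a list of 5 numbers: the opening, from -1 (shut) to 1 (fully open), so that 0 is half open, then the shift along the tool's x, y, z as a fraction of full scale, then the turn about the tool's z as a fraction of full scale. A call has 1 to 12 rows; each row is the pose to reach, as a shift and turn from the pose commanded when the call began, along the tool's axes at that moment; what a row does not reach only later rows make up. Full scale, the value 1, is 30 cm for a shift and 2 rad for a turn. A row lasts 1/8 s, in which the tool goes at most 62.5 mm and 10.7 degrees, less where a joint would pass 70% of its speed; a pose out of reach is approached as far as the arm can. A call with a number of a shift or a turn outside -1 to 1 is refused whole. A call with a gripper value outside its range is refused whole. The fingers move at their own pace and stop on an object; "squeeze" is the grip in N (left out, the last holds). Time passes only in rows, so rows that repeat a pose let the fingers close. It gives the time, the measured TCP pose, the force and the opening at its end, in the units of the state.
- robot.get_obs(): the state, without advancing time (a new reading comes with each control period).
- robot.grab_frame(name): name is "side" or "top"; returns the picture (420x560x3 uint8, red, green, blue); there is no depth.
- robot.camera_params(name): a dict with "fx", "fy", "cx", "cy" (pixels), "R" (3x3) and "t" (3): a world point X has camera coordinates R X + t. Camera axes: x right, y down, z forward; pixel columns grow to the right and rows downward; lengths in m; the calibration is good to about 2 mm. A picture is of the moment at which its call begins. camera_params takes no time and is no camera call.
- robot.close_job(): hands the job in, once; it reports no verdict.
The state is a dict: "time_s": time; "qpos": joint angles; "qd": joint speeds; "effort": joint torques, N m; "tcp_pos": TCP position; "eef_rot": TCP orientation; "ft_force": force on the tool from outside, world axes, zero at the start; "wrist_torque": the same for the moment, N m; "opening": finger opening in m.
Only numpy, scipy, OpenCV 4.12 (cv2) and the standard library are available. Lean on these libraries where they do the work, as an engineer would, in place of code of your own. Each camera call takes 0.05 s, during which the arm holds its last target.

TASK

The ship is about to sail, so stow the loose sensor parts lying on the bench: slip both lead ballast weights over the spindle post, the larger one at the bottom and the smaller one on top of it, set each gold end cap flange down in the round nest of its own size, and stand the blue bracket on its base in the grey bin. Set every part down rather than dropping it, let go of it, and leave the amber bottle standing where it is.

Things in the scene. Friction and masses are not known exactly. Their poses are not given: they have to be found in the camera images.
- weight_large: larger lead ballast weight: dull grey flat ring lying on the bench, outer diameter 62 mm, central bore 26 mm, 20 mm high, about 0.56 kg. Origin: centre of its underside; z along the bore, up.
- weight_small: smaller lead ballast weight: dull grey flat ring lying on the bench, outer diameter 46 mm, central bore 26 mm, 20 mm high, about 0.25 kg. Origin: centre of its underside; z along the bore, up.
- cap_large: larger gold anodized aluminium end cap, standing on its flange: flange diameter 58 mm and 10 mm high, on it a plain sealing spigot of diameter 44 mm (with a black O-ring) rising to 24 mm. About 0.13 kg. Origin: centre of the flange's underside; z up through the spigot.
- cap_small: smaller gold anodized aluminium end cap, standing on its flange: flange diameter 40 mm and 10 mm high, spigot diameter 28 mm (with a black O-ring) rising to 24 mm. About 0.06 kg. Origin: centre of the flange's underside; z up through the spigot.
- bracket: blue nylon mounting bracket standing on its base, an upside-down T: base plate 76 mm (x) by 40 mm (y), 8 mm thick; across its middle an upright lug 12 mm thick (x) and 40 mm wide (y) with a bored, rounded top 50 mm above the underside. About 50 g. Origin: centre of the base's underside; x along the base, z up.
- spindle: ballast stowage spindle, fixed to the bench during the job: round dark steel base plate of diameter 92 mm, 8 mm thick, with an upright steel post of diameter 10 mm in its centre, the top of the post 60 mm above the bench. Origin: centre of the base's underside, on the post's axis.
- nest_large: larger cap nest: fixed white plastic block 96 mm square and 18 mm high with a round pocket of diameter 74 mm, 8 mm deep (pocket floor 10 mm above the bench), in its top. Origin: centre of its underside, below the pocket's centre.
- nest_small: smaller cap nest: fixed white plastic block 78 mm square and 18 mm high with a round pocket of diameter 56 mm, 8 mm deep (pocket floor 10 mm above the bench), in its top. Origin: centre of its underside, below the pocket's centre.
- bin: bracket bin: fixed grey plastic open box, outside 120 mm (x) by 82 mm (y) and 30 mm high, walls and floor 4 mm thick, inside 112 by 74 mm. Origin: centre of its underside; x along its length.
- standard_bottle: amber bottle of conductivity standard with a black cap, standing loose among the parts: diameter 44 mm, 95 mm tall. It stays where it is. Origin: centre of its underside.
Mind the look-alikes: they are no part of the job. What is shaped like the nest_small but green or turquoise is not meant.

How it is judged:
At the end, for the whole second after the job is handed in: Larger weight flat on the spindle plate, smaller flat on it; each cap flat on its own nest's floor (all within 10.5 mm of centre, 3 mm in height); bracket on its base in the bin, within 25 mm of centre each way; none tilted over 0.1 rad; all released, at rest; bottle upright, moved under 30 mm (horizontal distance between each of weight_large, weight_small and spindle below 0.0105 m and z of weight_large in the frame of spindle between 0.005 and 0.011 m and angle between each of weight_large, weight_small, cap_large, cap_small, bracket, standard_bottle's own z axis and vertical below 0.1 rad and z of weight_small in the frame of spindle between 0.025 and 0.031 m and horizontal distance between cap_large and nest_large below 0.0105 m and z of cap_large in the frame of nest_large between 0.007 and 0.0125 m and horizontal distance between cap_small and nest_small below 0.0105 m and z of cap_small in the frame of nest_small between 0.007 and 0.0125 m and x of bracket in the frame of bin between -0.025 and 0.025 m and y of bracket in the frame of bin between -0.025 and 0.025 m and z of bracket in the frame of bin between 0.001 and 0.0075 m and linear speed of each of weight_large, weight_small, cap_large, cap_small, bracket below 0.02 m/s and distance of standard_bottle from where it was at the start of the episode below 0.03 m); the robot touches nothing.
It fails at once if the bottle of standard is tipped (over 0.3 rad) or pushed more than 30 mm (angle between standard_bottle's own z axis and vertical above 0.3 rad or distance of standard_bottle from where it was at the start of the episode above 0.03 m).
It fails at once if a part is dropped: out of the fingers and faster than 0.6 m/s (a free fall of about 18 mm) ((linear speed of weight_large above 0.6 m/s and contact force between weight_large and the fingers below 0.01 N) or (linear speed of weight_small above 0.6 m/s and contact force between weight_small and the fingers below 0.01 N) or (linear speed of cap_large above 0.6 m/s and contact force between cap_large and the fingers below 0.01 N) or (linear speed of cap_small above 0.6 m/s and contact force between cap_small and the fingers below 0.01 N) or (linear speed of bracket above 0.6 m/s and contact force between bracket and the fingers below 0.01 N)).
It also fails if it takes over 128 s, if anything falls off the work surface, if the arm or the gripper's body presses on something with over 40 N, if the wrist force passes 120 N, or if a joint passes its speed limit or range.

## Working session

There is one attempt and no reset: what is moved stays moved. The work goes in short steps, Python scripts to look and compute and a tool call to move; the robot and the scene stay as the last step left them, time stands still between calls to the robot, and variables do not carry over. Pictures are saved under pics/ and viewed, and the job is handed in when it is done.

Besides the shell and the picture viewer there is one more tool, called in YAML: its name, and indented under it one key for each argument. send_rows: Moves the arm, as the interface text tells. Its arguments: {"type":"object","properties":{"commands":{"type":"array"},"squeeze":{"type":"number"}},"required":["commands"]}

```bash
mkdir -p pics; ls; python3 - <<'E'
from rig import robot
import cv2
o=robot.get_obs(); print({k:o[k] for k in('time_s','tcp_pos','eef_rot','opening','qpos')})
for n in('top','side'):
    f=robot.grab_frame(n); cv2.imwrite(f'pics/{n}0.png',f[:,:,::-1]); print(robot.camera_params(n))
E
```

```text
pics
{'time_s': 0.0, 'tcp_pos': array([ 0.29572026, -0.60627587,  0.23047055]), 'eef_rot': array([-3.13997832e+00,  7.99242244e-05,  4.53827507e-01]), 'opening': 0.08520468220794057, 'qpos': array([ 1.03320026,  0.57649479,  0.02483527,  1.4378995 , -0.01499837,
        1.1289991 , -0.05651094])}
{'fx': 506.2012685346381, 'fy': 506.2012685346381, 'cx': 281.0377335181661, 'cy': 213.4139953731601, 'R': array([[-0.00974163, -0.9999401 ,  0.00498938],
       [-0.98670959,  0.00880314, -0.16225502],
       [ 0.16220138, -0.0065037 , -0.98673624]]), 't': array([-0.04751044,  0.48780599,  1.16938704])}
{'fx': 479.98233280646684, 'fy': 479.98233280646684, 'cx': 278.92428741890177, 'cy': 215.97841858485052, 'R': array([[-0.98377572, -0.17938417, -0.00258116],
       [-0.09852526,  0.55224241, -0.82784122],
       [ 0.14992703, -0.81415578, -0.56095655]]), 't': array([0.50610283, 0.12745384, 1.02828533])}
```

View pics/top0.png

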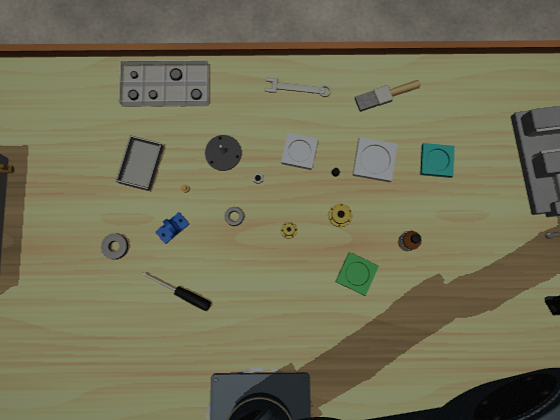

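View pics/side0.png

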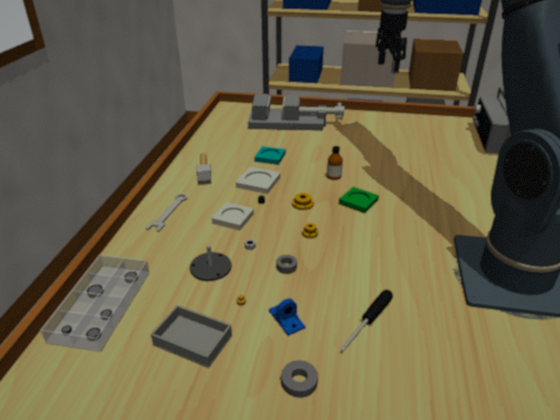

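Top view: bin (141,163), spindle (223,153), white nests (300,151) smaller and (376,160) larger; teal (437,160) and green (357,273) decoys; weights (115,246) large, (234,216) small; caps (340,215) large, (289,230) small; bracket (172,228); bottle (410,241). Enlarging now.

```bash
python3 - <<'E'
import cv2
f=cv2.imread('pics/top0.png')
cv2.imwrite('pics/c1.png',cv2.resize(f[130:265,95:275],None,fx=4.4,fy=4.4,interpolation=cv2.INTER_CUBIC))
cv2.imwrite('pics/c2.png',cv2.resize(f[125:260,275:455],None,fx=4.4,fy=4.4,interpolation=cv2.INTER_CUBIC))
g=cv2.imread('pics/side0.png')
cv2.imwrite('pics/c3.png',cv2.resize(g[140:400,150:410],None,fx=2.3,fy=2.3,interpolation=cv2.INTER_CUBIC))
E
```

```text
(no output)
```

View pics/c1.png

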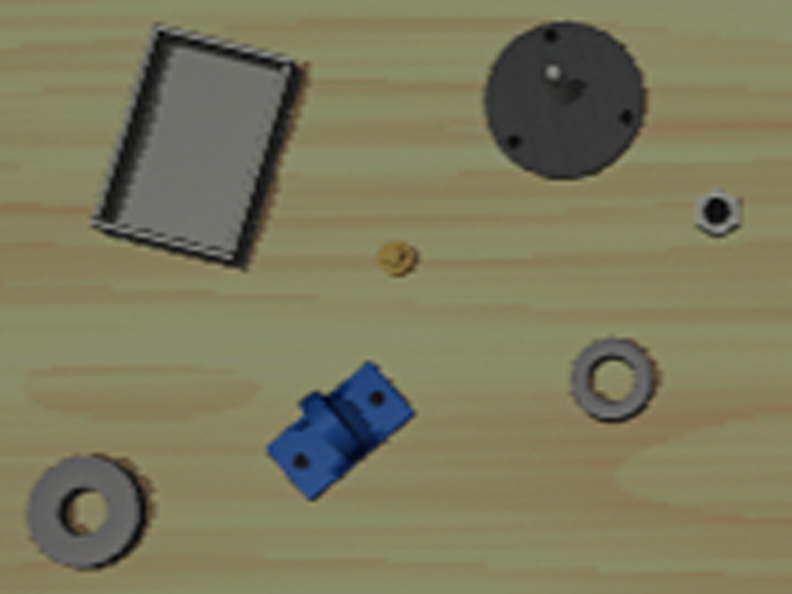

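View pics/c2.png

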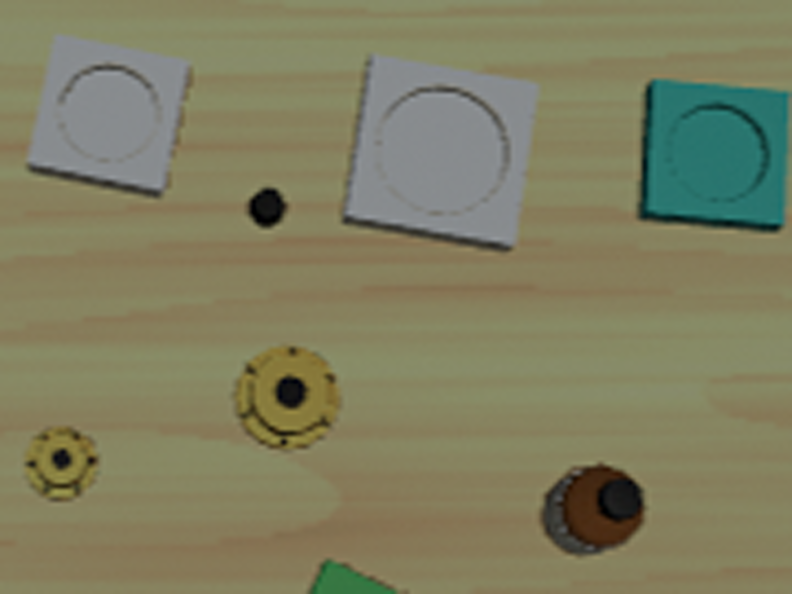

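View pics/c3.png

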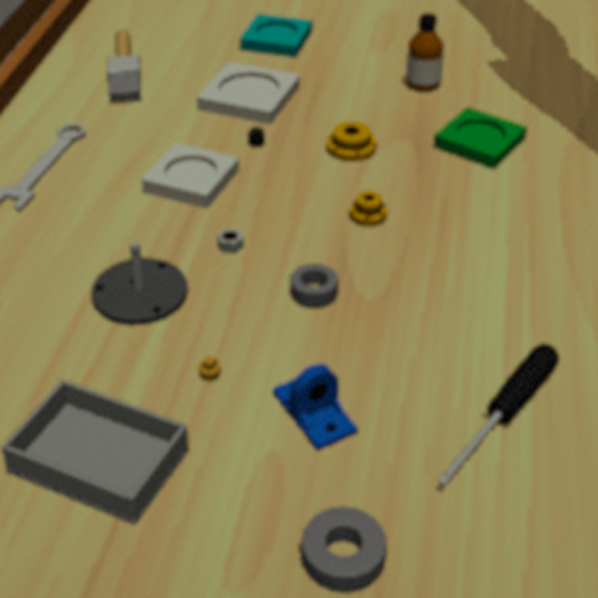

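```bash
cat > h.py <<'E'
import numpy as np, cv2, json
P={'top':dict(fx=506.2012685346381,cx=281.0377335181661,cy=213.4139953731601,R=np.array([[-0.00974163,-0.9999401,0.00498938],[-0.98670959,0.00880314,-0.16225502],[0.16220138,-0.0065037,-0.98673624]]),t=np.array([-0.04751044,0.48780599,1.16938704])),
'side':dict(fx=479.98233280646684,cx=278.92428741890177,cy=215.97841858485052,R=np.array([[-0.98377572,-0.17938417,-0.00258116],[-0.09852526,0.55224241,-0.82784122],[0.14992703,-0.81415578,-0.56095655]]),t=np.array([0.50610283,0.12745384,1.02828533]))}
def proj(n,X):
    p=P[n];c=np.atleast_2d(X)@p['R'].T+p['t'];return c[:,:2]/c[:,2:]*p['fx']+[p['cx'],p['cy']]
def loc(n,uv,z):
    p=P[n];d=p['R'].T@np.array([(uv[0]-p['cx'])/p['fx'],(uv[1]-p['cy'])/p['fx'],1]);C=-p['R'].T@p['t'];return C+d*(z-C[2])/d[2]
def circ(x,y,z,d):
    a=np.linspace(0,2*np.pi,60);return np.c_[x+d/2*np.cos(a),y+d/2*np.sin(a),0*a+z]
def rect(x,y,z,a,b,th):
    q=np.array([[1,1],[1,-1],[-1,-1],[-1,1],[1,1]])*[a/2,b/2];c,s=np.cos(th),np.sin(th)
    return np.c_[q@np.array([[c,s],[-s,c]])+[x,y],np.full(5,z)]
def draw(im,n,curves,crop,f,out):
    x0,y0,x1,y1=crop;g=cv2.resize(im[y0:y1,x0:x1],None,fx=f,fy=f,interpolation=cv2.INTER_CUBIC)
    for X in curves:
        q=(proj(n,X)-[x0,y0]+.5)*f-.5
        cv2.polylines(g,[np.round(q*8).astype(np.int32)],False,(0,0,255),1,cv2.LINE_AA,3)
    cv2.imwrite(out,g)
E
cat > m.py <<'E'
from h import *
k1=lambda u,v:(95+(u+.5)/4.4-.5,130+(v+.5)/4.4-.5)
k2=lambda u,v:(275+(u+.5)/4.4-.5,125+(v+.5)/4.4-.5)
M={}
for nm,uv,z in [('spindle',k1(566,100),.008),('wl',k1(83,510.5),.02),('ws',k1(611,379),.02),('br',k1(341,431),.008),('bin',k1(198,146),.03),('ns',k2(109,113),.018),('nl',k2(442,150),.018),('cl',k2(287,398),.01),('cs',k2(61,464),.01),('clh',k2(291,392),.024),('csh',k2(62,459),.024),('bot',k2(583,512),0.0)]:
    M[nm]=loc('top',uv,z)
a=loc('top',k1(289,475),.008);b=loc('top',k1(392,386),.008);thb=np.arctan2(b[1]-a[1],b[0]-a[0])
a=loc('top',k1(168,247),.03);b=loc('top',k1(228,44),.03);thn=np.arctan2(b[1]-a[1],b[0]-a[0])
if __name__=='__main__':
    for k in M: print(k,M[k].round(4), np.hypot(*M[k][:2]).round(3))
    print(thb,thn)
    C=lambda k,z,d:circ(M[k][0],M[k][1],z,d)
    cur=[C('spindle',.008,.092),C('spindle',.06,.01),C('wl',.02,.062),C('wl',.02,.026),C('wl',0,.062),C('ws',.02,.046),C('ws',.02,.026),C('ws',0,.046),
    rect(*M['br'][:2],.008,.076,.04,thb),rect(*M['br'][:2],.0,.076,.04,thb),rect(*M['bin'][:2],.03,.12,.082,thn),rect(*M['bin'][:2],0,.12,.082,thn),
    C('ns',.018,.056),C('nl',.018,.074),C('cl',.01,.058),C('cl',.024,.044),C('cs',.01,.04),C('cs',.024,.028),C('cl',0,.058),C('cs',0,.04),C('bot',0,.044),C('bot',.095,.02)]
    t=cv2.imread('pics/top0.png');s=cv2.imread('pics/side0.png')
    draw(t,'top',cur,(95,130,275,265),4.4,'pics/o1.png');draw(t,'top',cur,(275,125,455,260),4.4,'pics/o2.png');draw(s,'side',cur,(150,140,410,400),2.3,'pics/o3.png')
E
python3 m.py
```

```text
spindle [0.6487 0.0908 0.008 ] 0.655
wl [0.4158 0.3507 0.02  ] 0.544
ws [0.4859 0.0632 0.02  ] 0.49
br [0.46   0.2137 0.008 ] 0.507
bin [0.6175 0.2925 0.03  ] 0.683
ns [ 0.6495 -0.0993  0.018 ] 0.657
nl [ 0.6263 -0.2867  0.018 ] 0.689
cl [ 0.4869 -0.1962  0.01  ] 0.525
cs [ 0.451 -0.07   0.01 ] 0.456
clh [ 0.488  -0.1968  0.024 ] 0.526
csh [ 0.4519 -0.0703  0.024 ] 0.457
bot [ 0.4227 -0.3606  0.    ] 0.556
-0.8473137996435502 -0.24631734526019114
```

View pics/o1.png

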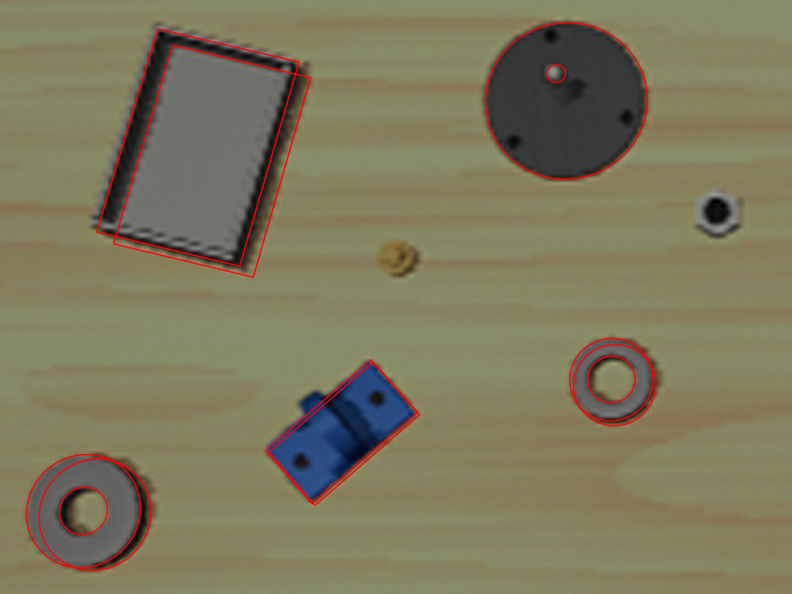

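View pics/o2.png

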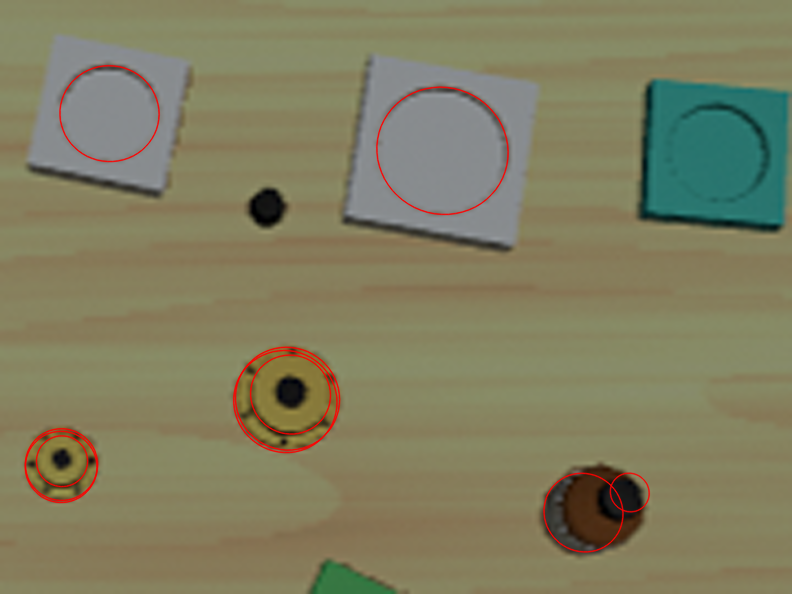

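View pics/o3.png

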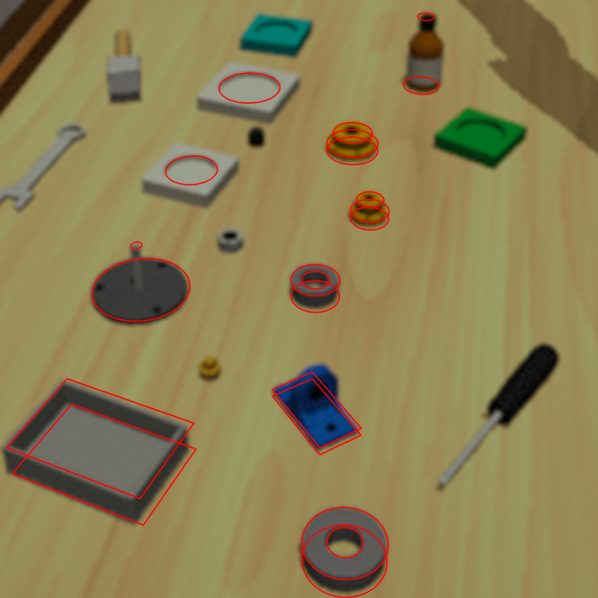

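```bash
cat > go.py <<'E'
import sys
from rig import robot
import numpy as np
o=robot.get_obs();p=o['tcp_pos'];yaw=o['eef_rot'][2];c,s=np.cos(yaw),np.sin(yaw)
print('t',o['time_s'],'p',p.round(4),'rpy',o['eef_rot'].round(3),'open',round(o['opening'],4))
# args: x y z[,yaw] ...
for a in sys.argv[1:]:
    v=[float(k) for k in a.split(',')];d=np.array(v[:3])-p
    print(a,'->',[round(k/.3,4) for k in (d[0]*c+d[1]*s,d[0]*s-d[1]*c,-d[2])],'turn(-dyaw/2)',round(-(v[3]-yaw)/2,4) if len(v)>3 else 0)
E
python3 go.py .4875,-.1965,.231 .4875,-.1965,.05 .4875,-.1965,.011
```

```text
t 0.1 p [ 0.2958 -0.6063  0.2305] rpy [-3.14   0.     0.454] open 0.0857
.4875,-.1965,.231 -> [np.float64(1.1733), np.float64(-0.9475), np.float64(-0.0015)] turn(-dyaw/2) 0
.4875,-.1965,.05 -> [np.float64(1.1733), np.float64(-0.9475), np.float64(0.6018)] turn(-dyaw/2) 0
.4875,-.1965,.011 -> [np.float64(1.1733), np.float64(-0.9475), np.float64(0.7318)] turn(-dyaw/2) 0
```

send_rows:
  commands:
    - [[1, 0.9, -0.727, 0, 0], [1, 0.9, -0.727, 0, 0], [1, 0.9, -0.727, 0, 0], [1, 0.9, -0.727, 0, 0], [1, 0.9, -0.727, 0, 0], [1, 0.9, -0.727, 0, 0], [1, 0.9, -0.727, 0, 0], [1, 0.9, -0.727, 0, 0]]
  squeeze: 40

```text
time_s: 1.1
tcp_pos: [0.4425, -0.2929, 0.2312]
eef_rot: [3.142, 0.001, 0.453]
ft_force: [-0.5, -0.3, 0.4]
opening: 0.0854
```

```bash
python3 go.py .4875,-.1965,.231 .4875,-.1965,.05 .4875,-.1965,.011
```

```text
t 1.1 p [ 0.4425 -0.2929  0.2312] rpy [3.142e+00 1.000e-03 4.530e-01] open 0.0854
.4875,-.1965,.231 -> [np.float64(0.2755), np.float64(-0.2232), np.float64(0.0005)] turn(-dyaw/2) 0
.4875,-.1965,.05 -> [np.float64(0.2755), np.float64(-0.2232), np.float64(0.6039)] turn(-dyaw/2) 0
.4875,-.1965,.011 -> [np.float64(0.2755), np.float64(-0.2232), np.float64(0.7339)] turn(-dyaw/2) 0
```

send_rows:
  commands:
    - [[1, 0.2755, -0.2235, 0, 0], [1, 0.2755, -0.2235, 0, 0], [1, 0.2755, -0.2235, 0.2, 0], [1, 0.2755, -0.2235, 0.4, 0], [1, 0.2755, -0.2235, 0.55, 0], [1, 0.2755, -0.2235, 0.65, 0], [1, 0.2755, -0.2235, 0.7, 0], [1, 0.2755, -0.2235, 0.733, 0], [1, 0.2755, -0.2235, 0.733, 0]]

```text
time_s: 2.22
tcp_pos: [0.488, -0.1962, 0.0115]
eef_rot: [3.141, -0.0, 0.453]
ft_force: [-0.5, -0.4, -0.3]
opening: 0.0854
```

```bash
cat > pic.py <<'E'
import sys
from rig import robot
import cv2
n,x0,y0,x1,y1,f,out=sys.argv[1:]
im=robot.grab_frame(n)[:,:,::-1];x0,y0,x1,y1=map(int,(x0,y0,x1,y1));f=float(f)
cv2.imwrite('pics/'+out,cv2.resize(im[y0:y1,x0:x1],None,fx=f,fy=f,interpolation=cv2.INTER_CUBIC))
E
python3 go.py .4875,-.1965,.011; python3 pic.py side 230 140 370 270 4.4 a1.png
```

```text
t 2.225 p [ 0.488  -0.1962  0.0115] rpy [ 3.141 -0.     0.453] open 0.0854
.4875,-.1965,.011 -> [np.float64(-0.0018), np.float64(0.0002), np.float64(0.0017)] turn(-dyaw/2) 0
```

View pics/a1.png

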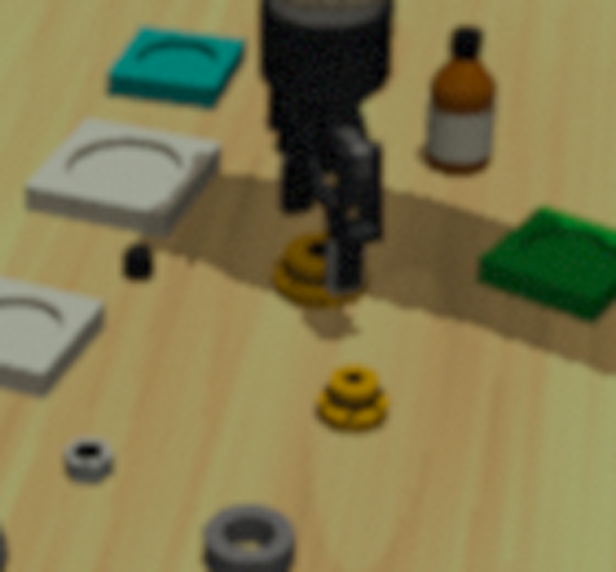

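The open fingers straddle the larger cap (crop 315,270), clear of the bottle. Closing.

send_rows:
  commands:
    - [[-1, 0, 0, 0, 0], [-1, 0, 0, 0, 0], [-1, 0, 0, 0, 0], [-1, 0, 0, 0, 0], [-1, 0, 0, 0, 0], [-1, 0, 0, 0, 0], [-1, 0, 0, 0, 0], [-1, 0, 0, 0, 0], [-1, 0, 0, -0.03, 0], [-1, 0, 0, -0.06, 0]]

```text
time_s: 3.52
tcp_pos: [0.4878, -0.1958, 0.03]
eef_rot: [-3.142, 0.0, 0.454]
ft_force: [-0.4, 0.2, -1.1]
opening: 0.0416
```

```bash
python3 go.py .626,-.2867,.075 .626,-.2867,.024 .6263,-.2867,.0225; python3 pic.py side 230 140 370 270 4.4 a2.png
```

```text
t 3.525 p [ 0.4878 -0.1958  0.03  ] rpy [-3.142  0.     0.454] open 0.0416
.626,-.2867,.075 -> [np.float64(0.2811), np.float64(0.4744), np.float64(-0.1499)] turn(-dyaw/2) 0
.626,-.2867,.024 -> [np.float64(0.2811), np.float64(0.4744), np.float64(0.0201)] turn(-dyaw/2) 0
.6263,-.2867,.0225 -> [np.float64(0.282), np.float64(0.4748), np.float64(0.0251)] turn(-dyaw/2) 0
```

View pics/a2.png

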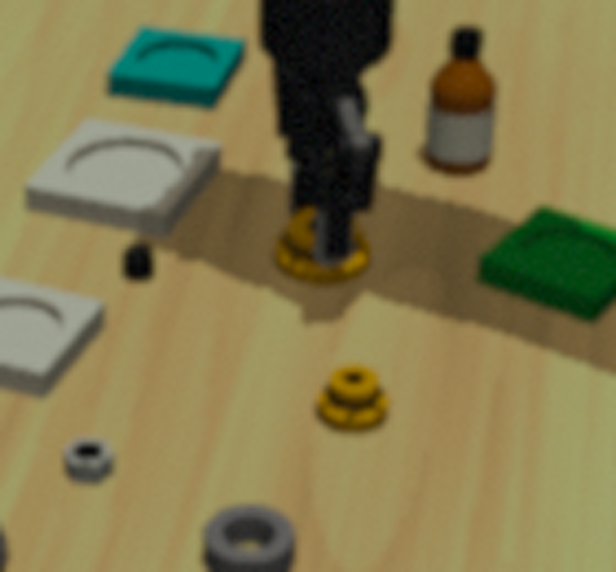

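The cap hangs level in the fingers (crop 320,250), opening 41.6 mm. Carrying to the larger nest.

send_rows:
  commands:
    - [[-1, 0, 0, -0.15, 0], [-1, 0.14, 0.237, -0.15, 0], [-1, 0.282, 0.475, -0.15, 0], [-1, 0.282, 0.475, -0.15, 0], [-1, 0.282, 0.475, -0.15, 0], [-1, 0.282, 0.475, -0.08, 0], [-1, 0.282, 0.475, -0.04, 0], [-1, 0.282, 0.475, -0.01, 0], [-1, 0.282, 0.475, 0.01, 0], [-1, 0.282, 0.475, 0.02, 0], [-1, 0.282, 0.475, 0.027, 0], [-1, 0.282, 0.475, 0.027, 0]]

```text
time_s: 5.08
tcp_pos: [0.6265, -0.2868, 0.0225]
eef_rot: [3.141, -0.0, 0.454]
ft_force: [-3.8, 2.1, 6.4]
opening: 0.0422
```

```bash
python3 go.py .6263,-.2867,.0215; python3 pic.py side 200 120 340 250 4.4 a3.png
```

```text
t 5.075 p [ 0.6265 -0.2868  0.0225] rpy [ 3.141 -0.     0.454] open 0.0422
.6263,-.2867,.0215 -> [np.float64(-0.0004), np.float64(-0.0005), np.float64(0.0033)] turn(-dyaw/2) 0
```

View pics/a3.png

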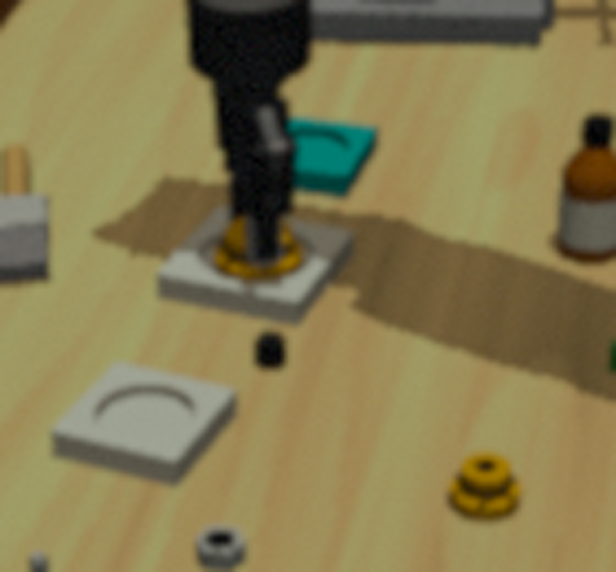

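Contact force 6 N at the pocket-floor height; release.

send_rows:
  commands:
    - [[0.3, 0, 0, 0, 0], [0.6, 0, 0, 0, 0], [0.8, 0, 0, 0, 0], [1, 0, 0, 0, 0], [1, 0, 0, 0, 0], [1, 0, 0, -0.1, 0], [1, 0, 0, -0.25, 0], [1, 0, 0, -0.4, 0], [1, 0, 0, -0.4, 0]]

```text
time_s: 6.25
tcp_pos: [0.6285, -0.2878, 0.1456]
eef_rot: [3.136, -0.005, 0.454]
ft_force: [0.2, -0.6, 0.1]
opening: 0.0855
```

```bash
python3 go.py .4514,-.0702,.14 .4514,-.0702,.0125; python3 pic.py side 200 120 340 250 4.4 a4.png
```

```text
t 6.25 p [ 0.6285 -0.2878  0.1456] rpy [ 3.136 -0.005  0.454] open 0.0855
.4514,-.0702,.14 -> [np.float64(-0.2129), np.float64(-0.9105), np.float64(0.0186)] turn(-dyaw/2) 0
.4514,-.0702,.0125 -> [np.float64(-0.2129), np.float64(-0.9105), np.float64(0.4436)] turn(-dyaw/2) 0
```

View pics/a4.png

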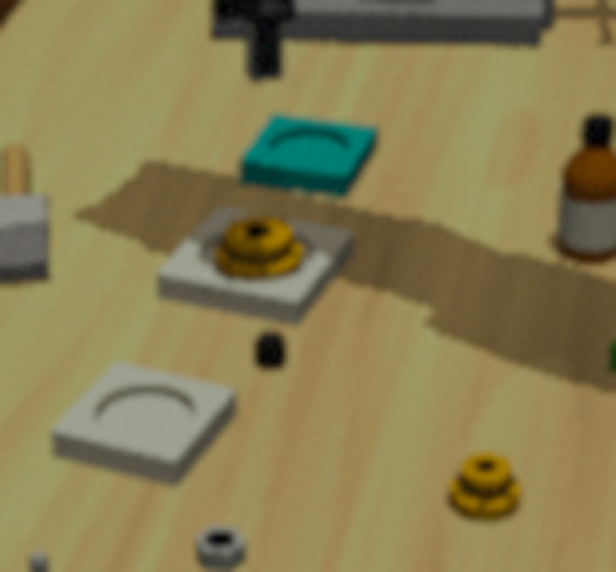

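The larger cap sits in its pocket (crop 258,248). Next, the smaller cap.

send_rows:
  commands:
    - [[1, -0.05, -0.2, 0, 0], [1, -0.1, -0.4, 0, 0], [1, -0.15, -0.6, 0, 0], [1, -0.18, -0.8, 0, 0], [1, -0.208, -0.91, 0, 0], [1, -0.208, -0.91, 0, 0], [1, -0.208, -0.91, 0.15, 0], [1, -0.208, -0.91, 0.25, 0], [1, -0.208, -0.91, 0.25, 0]]

```text
time_s: 7.42
tcp_pos: [0.4493, -0.0693, 0.0642]
eef_rot: [-3.139, 0.004, 0.453]
ft_force: [-0.6, -0.4, -0.3]
opening: 0.0857
```

```bash
python3 go.py .4514,-.0702,.0125
```

```text
t 7.425 p [ 0.4493 -0.0693  0.0642] rpy [-3.139  0.004  0.453] open 0.0857
.4514,-.0702,.0125 -> [np.float64(0.0049), np.float64(0.0056), np.float64(0.1725)] turn(-dyaw/2) 0
```

send_rows:
  commands:
    - [[1, 0, 0, 0, 0], [1, 0, 0, 0, 0]]

```text
time_s: 7.68
tcp_pos: [0.4514, -0.0691, 0.0673]
eef_rot: [3.141, -0.002, 0.453]
ft_force: [-0.0, -0.1, -0.1]
opening: 0.0856
```

```bash
python3 go.py .4514,-.0702,.0125
```

```text
t 7.675 p [ 0.4514 -0.0691  0.0673] rpy [ 3.141e+00 -2.000e-03  4.530e-01] open 0.0856
.4514,-.0702,.0125 -> [np.float64(-0.0016), np.float64(0.0034), np.float64(0.1826)] turn(-dyaw/2) 0
```

send_rows:
  commands:
    - [[1, -0.001, 0.003, 0.08, 0], [1, -0.001, 0.003, 0.15, 0], [1, -0.001, 0.003, 0.18, 0], [1, -0.001, 0.003, 0.18, 0], [-1, -0.001, 0.003, 0.18, 0], [-1, -0.001, 0.003, 0.18, 0], [-1, -0.001, 0.003, 0.18, 0], [-1, -0.001, 0.003, 0.18, 0], [-1, -0.001, 0.003, 0.18, 0], [-1, -0.001, 0.003, 0.18, 0], [-1, -0.001, 0.003, 0.18, 0], [-1, -0.001, 0.003, 0.18, 0]]

```text
time_s: 9.18
tcp_pos: [0.451, -0.0697, 0.0129]
eef_rot: [3.141, -0.001, 0.454]
ft_force: [-0.2, 1.4, 8.2]
opening: 0.0261
```

```bash
python3 go.py .6495,-.0993,.0225; python3 pic.py side 240 140 380 270 4.4 a5.png
```

```text
t 9.175 p [ 0.451  -0.0697  0.0129] rpy [ 3.141e+00 -1.000e-03  4.540e-01] open 0.0261
.6495,-.0993,.0225 -> [np.float64(0.5516), np.float64(0.3787), np.float64(-0.0321)] turn(-dyaw/2) 0
```

View pics/a5.png

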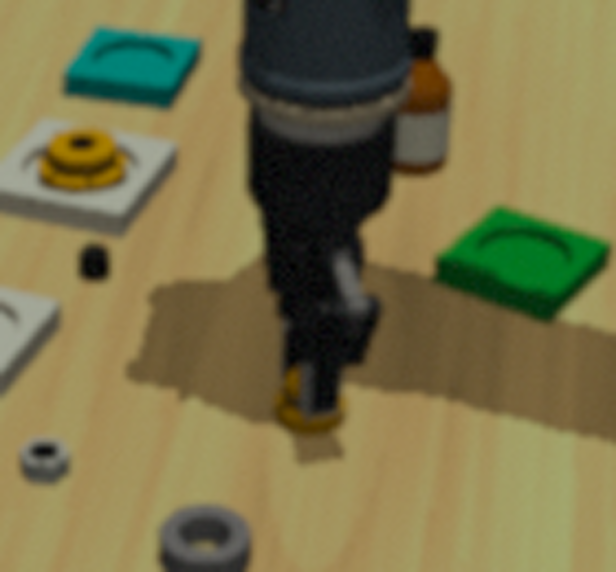

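Fingers close on the smaller cap's spigot (crop 310,405), 26 mm. Lift and carry to the smaller white nest.

send_rows:
  commands:
    - [[-1, 0, 0, -0.08, 0], [-1, 0, 0, -0.2, 0], [-1, 0.2, 0.14, -0.2, 0], [-1, 0.4, 0.27, -0.2, 0], [-1, 0.552, 0.379, -0.2, 0], [-1, 0.552, 0.379, -0.2, 0], [-1, 0.552, 0.379, -0.2, 0], [-1, 0.552, 0.379, -0.2, 0], [-1, 0.552, 0.379, -0.13, 0], [-1, 0.552, 0.379, -0.09, 0], [-1, 0.552, 0.379, -0.065, 0], [-1, 0.552, 0.379, -0.065, 0]]

```text
time_s: 10.72
tcp_pos: [0.649, -0.0992, 0.0315]
eef_rot: [-3.141, 0.001, 0.454]
ft_force: [-0.2, -0.1, 0.4]
opening: 0.0258
```

```bash
python3 go.py .6495,-.0993,.0232; python3 pic.py side 200 140 340 270 4.4 a6.png;python3 pic.py top 240 110 380 240 4.4 a6t.png
```

```text
t 10.725 p [ 0.649  -0.0992  0.0315] rpy [-3.141e+00  1.000e-03  4.540e-01] open 0.0258
.6495,-.0993,.0232 -> [np.float64(0.0015), np.float64(0.001), np.float64(0.0276)] turn(-dyaw/2) 0
```

View pics/a6.png

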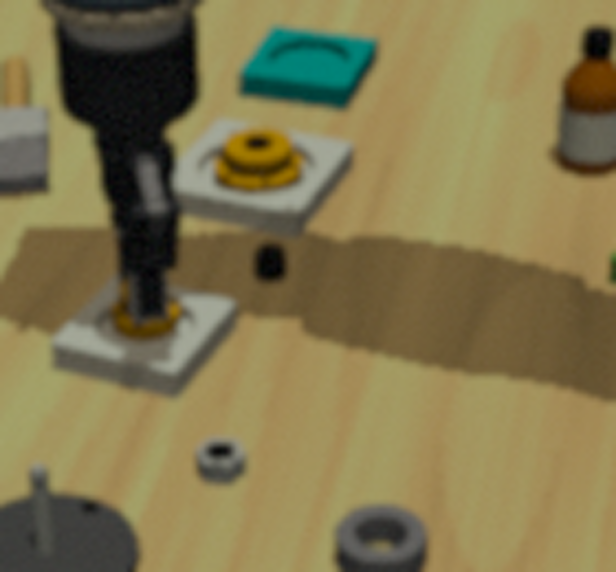

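The cap hangs over the smaller nest's pocket (crop 147,315). Lowering 8 mm.

send_rows:
  commands:
    - [[-1, 0.001, 0.001, 0.015, 0], [-1, 0.001, 0.001, 0.025, 0], [-1, 0.001, 0.001, 0.028, 0], [-1, 0.001, 0.001, 0.028, 0]]

```text
time_s: 11.32
tcp_pos: [0.6498, -0.0995, 0.0233]
eef_rot: [-3.141, 0.0, 0.454]
ft_force: [1.2, -0.9, -0.1]
opening: 0.0261
```

send_rows:
  commands:
    - [[-0.3, 0, 0, 0.001, 0], [-0.1, 0, 0, 0.001, 0], [0.1, 0, 0, 0.001, 0], [0.5, 0, 0, 0, 0], [1, 0, 0, 0, 0], [1, 0, 0, -0.1, 0], [1, 0, 0, -0.25, 0], [1, 0, 0, -0.4, 0], [1, 0, 0, -0.4, 0], [1, 0, 0, -0.4, 0]]

```text
time_s: 12.58
tcp_pos: [0.6495, -0.0994, 0.1431]
eef_rot: [-3.141, 0.0, 0.454]
ft_force: [-0.5, -0.3, -0.7]
opening: 0.0853
```

```bash
python3 go.py .416,.3507,.14 .416,.3507,-.0015; python3 pic.py side 200 140 340 270 4.4 a7.png
```

```text
t 12.575 p [ 0.6495 -0.0994  0.1431] rpy [-3.141  0.     0.454] open 0.0853
.416,.3507,.14 -> [np.float64(-0.0416), np.float64(-1.6897), np.float64(0.0103)] turn(-dyaw/2) 0
.416,.3507,-.0015 -> [np.float64(-0.0416), np.float64(-1.6897), np.float64(0.4819)] turn(-dyaw/2) 0
```

View pics/a7.png

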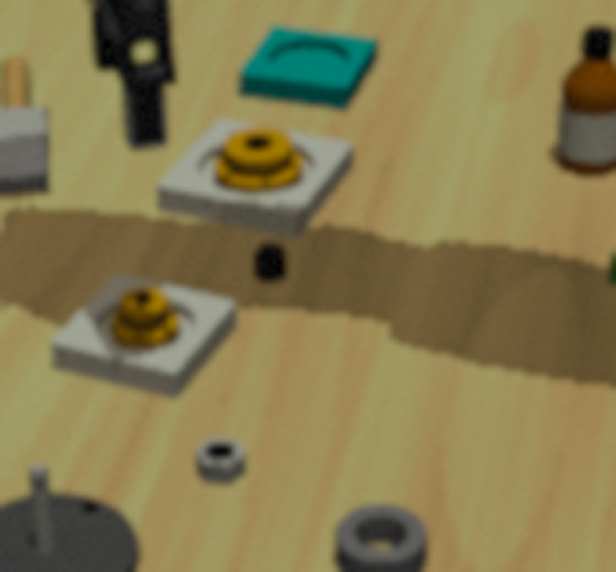

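Smaller cap sits in its pocket (crop 145,318). Now to the larger weight.

send_rows:
  commands:
    - [[1, 0, -0.2, 0, 0], [1, -0.01, -0.4, 0, 0], [1, -0.01, -0.6, 0, 0], [1, -0.02, -0.8, 0, 0], [1, -0.02, -0.95, 0, 0], [1, -0.02, -0.95, 0, 0], [1, -0.02, -0.95, 0, 0]]

```text
time_s: 13.5
tcp_pos: [0.5193, 0.1534, 0.1426]
eef_rot: [3.141, 0.002, 0.454]
ft_force: [-0.6, 0.7, 0.8]
opening: 0.0854
```

send_rows:
  commands:
    - [[1, -0.01, -0.2, 0, 0], [1, -0.015, -0.4, 0, 0], [1, -0.02, -0.6, 0, 0], [1, -0.021, -0.74, 0, 0], [1, -0.021, -0.74, 0, 0], [1, -0.021, -0.74, 0.15, 0], [1, -0.021, -0.74, 0.25, 0], [1, -0.021, -0.74, 0.3, 0], [1, -0.021, -0.74, 0.3, 0], [1, -0.021, -0.74, 0.3, 0], [1, -0.021, -0.74, 0.3, 0]]

```text
time_s: 14.88
tcp_pos: [0.4171, 0.3512, 0.0544]
eef_rot: [-3.141, -0.002, 0.454]
ft_force: [0.7, 0.3, 0.7]
opening: 0.0854
```

```bash
python3 go.py .416,.3507,-.001; python3 pic.py side 230 280 370 410 4.4 a8.png
```

```text
t 14.875 p [0.4171 0.3512 0.0544] rpy [-3.141e+00 -2.000e-03  4.540e-01] open 0.0854
.416,.3507,-.001 -> [np.float64(-0.0041), np.float64(-0.0002), np.float64(0.1848)] turn(-dyaw/2) 0
```

View pics/a8.png

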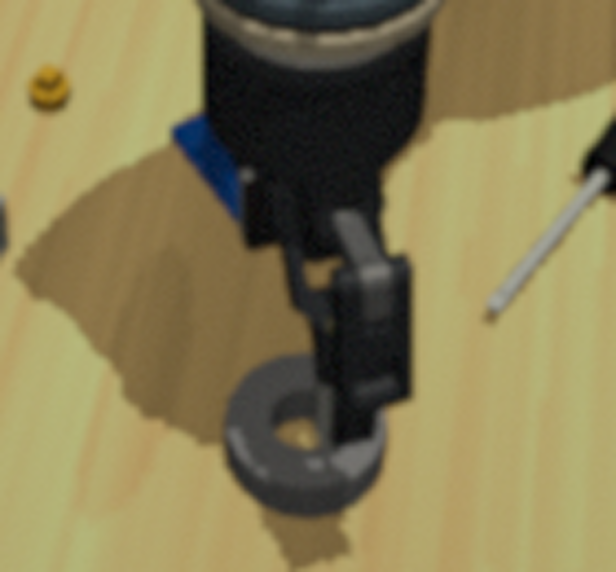

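send_rows:
  commands:
    - [[1, -0.003, 0, 0.08, 0], [1, -0.003, 0, 0.14, 0], [1, -0.003, 0, 0.177, 0], [1, -0.003, 0, 0.177, 0], [0.4, -0.003, 0, 0.177, 0], [-1, -0.003, 0, 0.177, 0], [-1, -0.003, 0, 0.177, 0], [-1, -0.003, 0, 0.177, 0], [-1, -0.003, 0, 0.177, 0], [-1, -0.003, 0, 0.177, 0]]
  squeeze: 60

```text
time_s: 16.18
tcp_pos: [0.4161, 0.3507, 0.0014]
eef_rot: [-3.141, -0.001, 0.454]
ft_force: [-1.3, -0.4, 6.0]
opening: 0.0592
```

```bash
python3 go.py .6487,.0908,.14 .6487,.0908,.009
```

```text
t 16.175 p [0.4161 0.3507 0.0014] rpy [-3.141e+00 -1.000e-03  4.540e-01] open 0.0592
.6487,.0908,.14 -> [np.float64(0.3171), np.float64(1.1184), np.float64(-0.4622)] turn(-dyaw/2) 0
.6487,.0908,.009 -> [np.float64(0.3171), np.float64(1.1184), np.float64(-0.0255)] turn(-dyaw/2) 0
```

send_rows:
  commands:
    - [[-1, 0, 0, -0.03, 0], [-1, 0, 0, -0.08, 0], [-1, 0, 0, -0.18, 0], [-1, 0, 0, -0.3, 0], [-1, 0, 0, -0.37, 0], [-1, 0, 0, -0.37, 0]]

```text
time_s: 16.92
tcp_pos: [0.4164, 0.3511, 0.1134]
eef_rot: [-3.14, -0.004, 0.454]
ft_force: [-0.2, -0.2, -5.9]
opening: 0.059
```

```bash
python3 go.py .6487,.0908,.1125; python3 pic.py side 200 260 340 390 4.4 a9.png
```

```text
t 16.925 p [0.4164 0.3511 0.1134] rpy [-3.14  -0.004  0.454] open 0.059
.6487,.0908,.1125 -> [np.float64(0.3157), np.float64(1.1192), np.float64(0.0032)] turn(-dyaw/2) 0
```

View pics/a9.png

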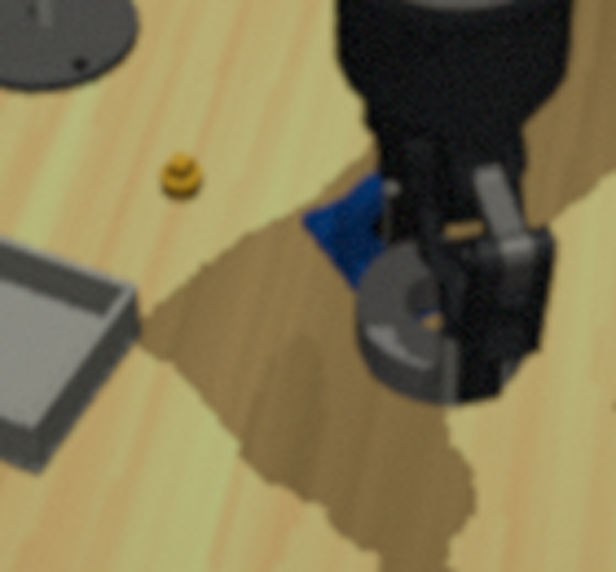

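Larger weight held level (crop 440,320). Carry to above the spindle.

send_rows:
  commands:
    - [[-1, 0.05, 0.18, 0, 0], [-1, 0.1, 0.36, 0, 0], [-1, 0.15, 0.54, 0, 0], [-1, 0.2, 0.72, 0, 0], [-1, 0.25, 0.88, 0, 0], [-1, 0.28, 0.98, 0, 0], [-1, 0.28, 0.98, 0, 0], [-1, 0.28, 0.98, 0, 0]]

```text
time_s: 17.98
tcp_pos: [0.6189, 0.1235, 0.11]
eef_rot: [-3.14, 0.002, 0.454]
ft_force: [-0.3, 0.7, -5.4]
opening: 0.0586
```

```bash
python3 go.py .6487,.0908,.09
```

```text
t 17.975 p [0.6189 0.1235 0.11  ] rpy [-3.14e+00  2.00e-03  4.54e-01] open 0.0586
.6487,.0908,.09 -> [np.float64(0.0415), np.float64(0.1415), np.float64(0.0665)] turn(-dyaw/2) 0
```

send_rows:
  commands:
    - [[-1, 0.02, 0.07, 0, 0], [-1, 0.04, 0.141, 0, 0], [-1, 0.04, 0.141, 0.05, 0], [-1, 0.04, 0.141, 0.07, 0], [-1, 0.04, 0.141, 0.07, 0]]

```text
time_s: 18.6
tcp_pos: [0.6486, 0.0907, 0.0895]
eef_rot: [-3.141, 0.002, 0.455]
ft_force: [0.5, 0.0, -5.3]
opening: 0.0587
```

```bash
python3 go.py .6487,.0908,.0105; python3 pic.py side 160 190 300 320 4.4 b1.png;  python3 pic.py top 160 90 300 220 4.4 b1t.png
```

```text
t 18.6 p [0.6486 0.0907 0.0895] rpy [-3.141e+00  2.000e-03  4.550e-01] open 0.0587
.6487,.0908,.0105 -> [np.float64(0.0003), np.float64(-0.0001), np.float64(0.2633)] turn(-dyaw/2) 0
```

View pics/b1.png

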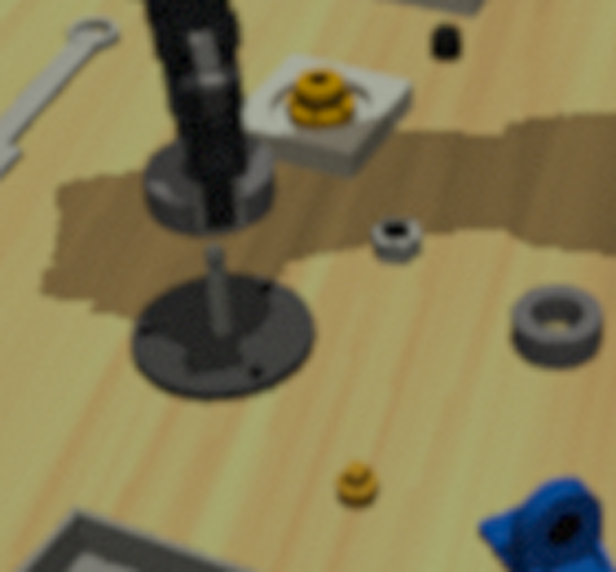

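View pics/b1t.png

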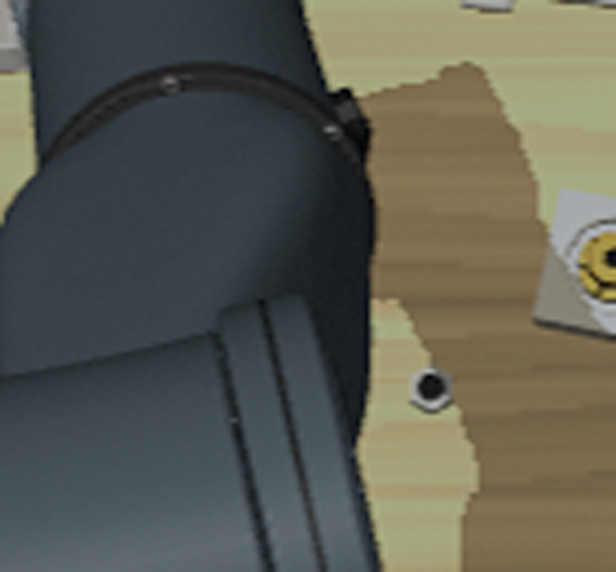

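Ring is centred on the extension of the post axis (side crop ring x≈209, post 214 leaning the same way). Lowering.

send_rows:
  commands:
    - [[-1, 0, 0, 0.05, 0], [-1, 0, 0, 0.1, 0], [-1, 0, 0, 0.15, 0], [-1, 0, 0, 0.2, 0], [-1, 0, 0, 0.235, 0], [-1, 0, 0, 0.255, 0], [-1, 0, 0, 0.263, 0], [-1, 0, 0, 0.266, 0], [-1, 0, 0, 0.266, 0]]

```text
time_s: 19.82
tcp_pos: [0.6497, 0.0903, 0.0109]
eef_rot: [3.141, -0.001, 0.454]
ft_force: [-0.7, 1.0, -4.7]
opening: 0.0589
```

send_rows:
  commands:
    - [[-1, 0, 0, 0.003, 0], [-1, 0, 0, 0.006, 0], [-1, 0, 0, 0.006, 0]]

```text
time_s: 20.2
tcp_pos: [0.6496, 0.0903, 0.0095]
eef_rot: [3.141, -0.001, 0.454]
ft_force: [-3.8, -0.6, 5.1]
opening: 0.0587
```

On the plate (force flipped to +5 N). Release and rise.

send_rows:
  commands:
    - [[0.6, 0, 0, 0, 0], [0.8, 0, 0, 0, 0], [1, 0, 0, 0, 0], [1, 0, 0, 0, 0], [1, 0, 0, -0.1, 0], [1, 0, 0, -0.25, 0], [1, 0, 0, -0.4, 0], [1, 0, 0, -0.4, 0], [1, 0, 0, -0.4, 0]]

```text
time_s: 21.32
tcp_pos: [0.6491, 0.0902, 0.1283]
eef_rot: [-3.141, 0.0, 0.454]
ft_force: [0.4, 0.5, -0.8]
opening: 0.0858
```

```bash
python3 go.py .486,.0632,.128 .486,.0632,.03; python3 pic.py side 160 190 300 320 4.4 b2.png
```

```text
t 21.325 p [0.6491 0.0902 0.1283] rpy [-3.141  0.     0.454] open 0.0858
.486,.0632,.128 -> [np.float64(-0.528), np.float64(-0.1573), np.float64(0.0011)] turn(-dyaw/2) 0
.486,.0632,.03 -> [np.float64(-0.528), np.float64(-0.1573), np.float64(0.3278)] turn(-dyaw/2) 0
```

View pics/b2.png

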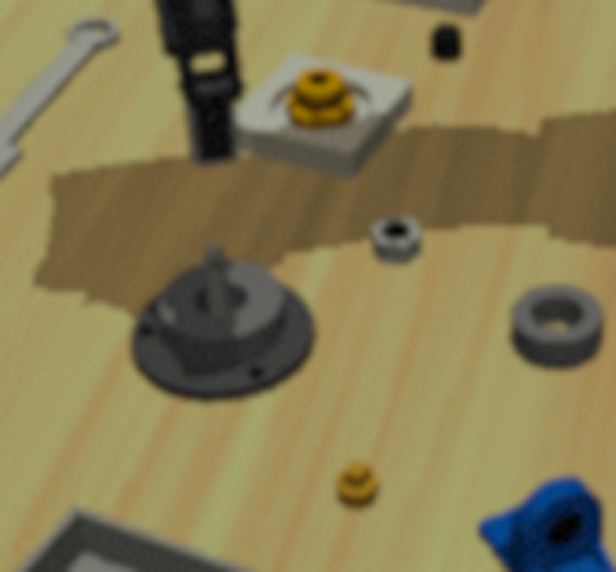

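The larger weight lies flat on the plate around the post (crop 222,315). Next the smaller weight (557,325 in this crop).

send_rows:
  commands:
    - [[1, -0.19, -0.05, 0, 0], [1, -0.38, -0.11, 0, 0], [1, -0.528, -0.157, 0, 0], [1, -0.528, -0.157, 0, 0], [1, -0.528, -0.157, 0, 0], [1, -0.528, -0.157, 0.15, 0], [1, -0.528, -0.157, 0.25, 0], [1, -0.528, -0.157, 0.29, 0], [1, -0.528, -0.157, 0.29, 0], [1, -0.528, -0.157, 0.29, 0]]

```text
time_s: 22.62
tcp_pos: [0.4872, 0.0633, 0.0424]
eef_rot: [3.141, -0.001, 0.454]
ft_force: [-0.5, -0.8, -0.0]
opening: 0.0853
```

```bash
python3 go.py .486,.0632,.003; python3 pic.py side 220 180 360 310 4.4 b3.png
```

```text
t 22.625 p [0.4872 0.0633 0.0424] rpy [ 3.141e+00 -1.000e-03  4.540e-01] open 0.0853
.486,.0632,.003 -> [np.float64(-0.0039), np.float64(-0.0015), np.float64(0.1315)] turn(-dyaw/2) 0
```

View pics/b3.png

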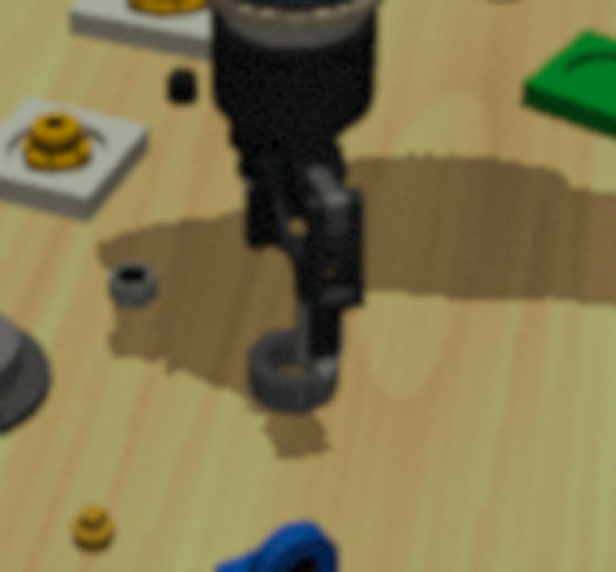

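send_rows:
  commands:
    - [[1, -0.003, -0.001, 0.06, 0], [1, -0.003, -0.001, 0.1, 0], [1, -0.003, -0.001, 0.125, 0], [1, -0.003, -0.001, 0.125, 0], [-1, -0.003, -0.001, 0.125, 0], [-1, -0.003, -0.001, 0.125, 0], [-1, -0.003, -0.001, 0.125, 0], [-1, -0.003, -0.001, 0.125, 0], [-1, -0.003, -0.001, 0.125, 0], [-1, -0.003, -0.001, 0.125, 0], [-1, -0.003, -0.001, 0.125, 0]]

```text
time_s: 24.05
tcp_pos: [0.4858, 0.0631, 0.0051]
eef_rot: [3.141, -0.001, 0.454]
ft_force: [-2.1, 0.2, 10.5]
opening: 0.0438
```

send_rows:
  commands:
    - [[-1, 0, 0, -0.03, 0], [-1, 0, 0, -0.08, 0], [-1, 0, 0, -0.2, 0], [-1, 0, 0, -0.35, 0], [-1, 0, 0, -0.37, 0], [-1, 0, 0, -0.37, 0], [-1, 0, 0, -0.37, 0]]

```text
time_s: 24.92
tcp_pos: [0.4847, 0.0629, 0.1142]
eef_rot: [-3.141, 0.002, 0.454]
ft_force: [-0.1, -0.3, -2.5]
opening: 0.0437
```

```bash
python3 go.py .649,.0905,.116; python3 pic.py side 220 140 360 270 4.4 b4.png
```

```text
t 24.925 p [0.4847 0.0629 0.1142] rpy [-3.141e+00  2.000e-03  4.540e-01] open 0.0437
.649,.0905,.116 -> [np.float64(0.5327), np.float64(0.1574), np.float64(-0.0059)] turn(-dyaw/2) 0
```

View pics/b4.png

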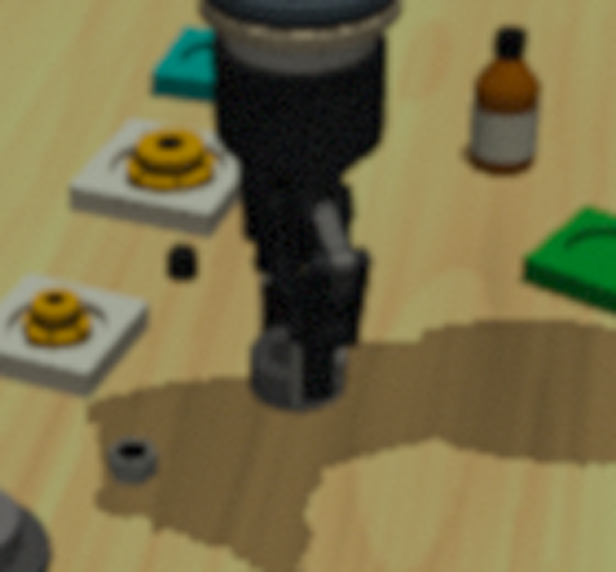

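Smaller weight held level (crop 298,370). Carry over the post.

send_rows:
  commands:
    - [[-1, 0.15, 0.05, 0, 0], [-1, 0.3, 0.09, 0, 0], [-1, 0.45, 0.13, 0, 0], [-1, 0.53, 0.157, 0, 0], [-1, 0.53, 0.157, 0, 0], [-1, 0.53, 0.157, 0, 0], [-1, 0.53, 0.157, 0.06, 0], [-1, 0.53, 0.157, 0.06, 0], [-1, 0.53, 0.157, 0.06, 0]]

```text
time_s: 26.1
tcp_pos: [0.6486, 0.0903, 0.097]
eef_rot: [-3.141, 0.001, 0.454]
ft_force: [0.4, 0.7, -1.9]
opening: 0.0431
```

```bash
python3 go.py .649,.0905,.0345; python3 pic.py side 160 190 300 320 4.4 b5.png
```

```text
t 26.1 p [0.6486 0.0903 0.097 ] rpy [-3.141e+00  1.000e-03  4.540e-01] open 0.0431
.649,.0905,.0345 -> [np.float64(0.0013), np.float64(0.0), np.float64(0.2083)] turn(-dyaw/2) 0
```

View pics/b5.png

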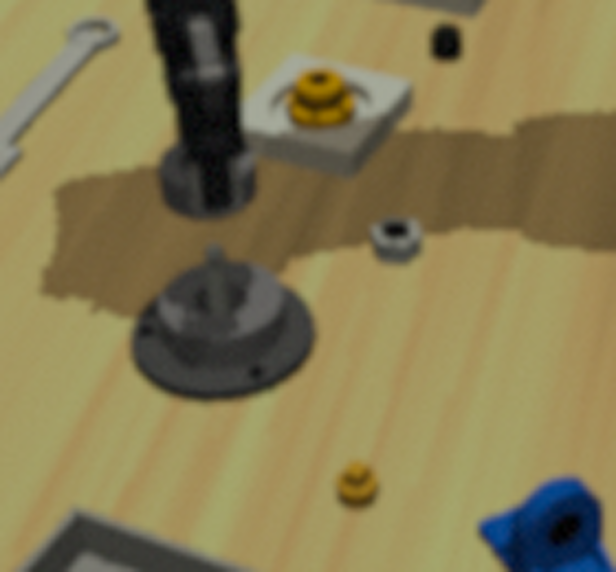

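Ring centred over the post (208,185 vs post top 214,250). Lowering.

send_rows:
  commands:
    - [[-1, 0.001, 0, 0.05, 0], [-1, 0.001, 0, 0.1, 0], [-1, 0.001, 0, 0.15, 0], [-1, 0.001, 0, 0.18, 0], [-1, 0.001, 0, 0.2, 0], [-1, 0.001, 0, 0.207, 0], [-1, 0.001, 0, 0.207, 0], [-1, 0.001, 0, 0.21, 0], [-1, 0.001, 0, 0.212, 0], [-1, 0.001, 0, 0.212, 0]]

```text
time_s: 27.4
tcp_pos: [0.6493, 0.0905, 0.0337]
eef_rot: [3.142, -0.0, 0.454]
ft_force: [0.2, 0.2, -2.6]
opening: 0.0438
```

send_rows:
  commands:
    - [[-1, 0, 0, 0.003, 0], [-1, 0, 0, 0.005, 0], [-1, 0, 0, 0.005, 0]]

```text
time_s: 27.78
tcp_pos: [0.6494, 0.0906, 0.0332]
eef_rot: [3.141, -0.001, 0.454]
ft_force: [-2.5, -1.3, 8.0]
opening: 0.0434
```

Contact, +8 N. Release.

send_rows:
  commands:
    - [[0.2, 0, 0, 0, 0], [0.4, 0, 0, 0, 0], [0.7, 0, 0, 0, 0], [1, 0, 0, 0, 0], [1, 0, 0, 0, 0], [1, 0, 0, -0.1, 0], [1, 0, 0, -0.25, 0], [1, 0, 0, -0.35, 0], [1, 0, 0, -0.35, 0], [1, 0, 0, -0.35, 0]]

```text
time_s: 29.02
tcp_pos: [0.6489, 0.0905, 0.1365]
eef_rot: [-3.141, 0.001, 0.454]
ft_force: [-0.9, 1.0, -0.4]
opening: 0.0853
```

```bash
python3 go.py .460,.2137,.135,.7235; python3 pic.py side 160 190 300 320 4.4 b6.png
```

```text
t 29.025 p [0.6489 0.0905 0.1365] rpy [-3.141e+00  1.000e-03  4.540e-01] open 0.0853
.460,.2137,.135,.7235 -> [np.float64(-0.3857), np.float64(-0.6452), np.float64(0.0051)] turn(-dyaw/2) -0.1349
```

View pics/b6.png

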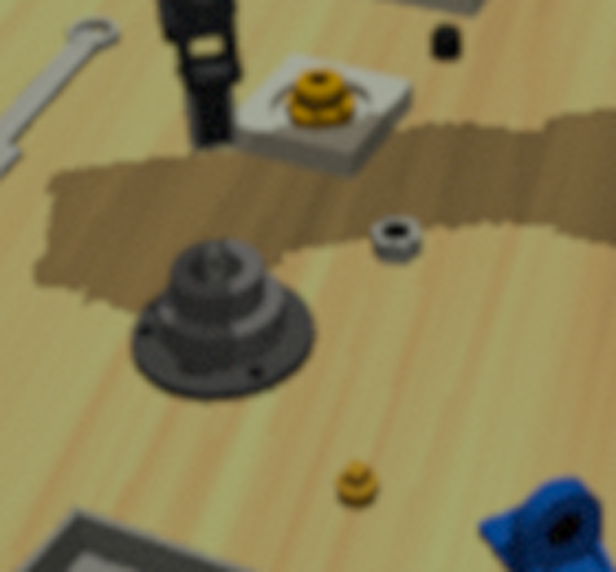

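Both weights stacked (crop 218,285). Now the bracket, with a turn of -0.135.

send_rows:
  commands:
    - [[1, -0.1, -0.16, 0, -0.05], [1, -0.2, -0.32, 0, -0.1], [1, -0.3, -0.5, 0, -0.137], [1, -0.386, -0.645, 0, -0.137], [1, -0.386, -0.645, 0, -0.137], [0.4, -0.386, -0.645, 0.1, -0.137], [0.4, -0.386, -0.645, 0.15, -0.137], [0.4, -0.386, -0.645, 0.15, -0.137], [0.4, -0.386, -0.645, 0.15, -0.137]]

```text
time_s: 30.2
tcp_pos: [0.4608, 0.2135, 0.0923]
eef_rot: [3.142, -0.0, 0.727]
ft_force: [0.1, 0.1, 0.4]
opening: 0.0594
```

```bash
python3 go.py .460,.2137,.016,.7235; python3 pic.py side 220 230 360 360 4.4 b7.png
```

```text
t 30.2 p [0.4608 0.2135 0.0923] rpy [ 3.142 -0.     0.727] open 0.0594
.460,.2137,.016,.7235 -> [np.float64(-0.0018), np.float64(-0.0023), np.float64(0.2544)] turn(-dyaw/2) 0.0018
```

View pics/b7.png

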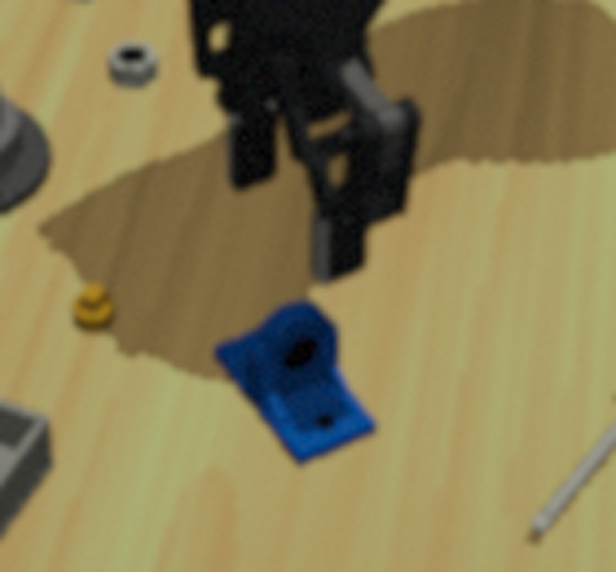

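Jaws are aligned across the lug, opening ~59 mm. Descend and grip lightly.

send_rows:
  commands:
    - [[0.4, -0.002, -0.001, 0.1, 0], [0.4, -0.002, -0.001, 0.18, 0], [0.4, -0.002, -0.001, 0.23, 0], [0.4, -0.002, -0.001, 0.248, 0], [0.4, -0.002, -0.001, 0.248, 0], [-1, -0.002, -0.001, 0.248, 0], [-1, -0.002, -0.001, 0.248, 0], [-1, -0.002, -0.001, 0.248, 0], [-1, -0.002, -0.001, 0.248, 0], [-1, -0.002, -0.001, 0.248, 0], [-1, -0.002, -0.001, 0.248, 0], [-1, -0.002, -0.001, 0.248, 0]]
  squeeze: 25

```text
time_s: 31.75
tcp_pos: [0.46, 0.2136, 0.0182]
eef_rot: [3.141, -0.001, 0.728]
ft_force: [-0.3, -0.5, 6.3]
opening: 0.0116
```

send_rows:
  commands:
    - [[-1, 0, 0, 0, 0], [-1, 0, 0, -0.04, 0], [-1, 0, 0, -0.12, 0], [-1, 0, 0, -0.22, 0], [-1, 0, 0, -0.22, 0], [-1, 0, 0, -0.22, 0]]

```text
time_s: 32.5
tcp_pos: [0.4596, 0.2134, 0.0838]
eef_rot: [3.142, -0.0, 0.728]
ft_force: [0.3, 0.5, -0.4]
opening: 0.0117
```

```bash
python3 go.py .619,.295,.084,1.324; python3 pic.py side 220 230 360 360 4.4 b8.png
```

```text
t 32.5 p [0.4596 0.2134 0.0838] rpy [ 3.142 -0.     0.728] open 0.0117
.619,.295,.084,1.324 -> [np.float64(0.5778), np.float64(0.1503), np.float64(-0.0007)] turn(-dyaw/2) -0.2982
```

View pics/b8.png

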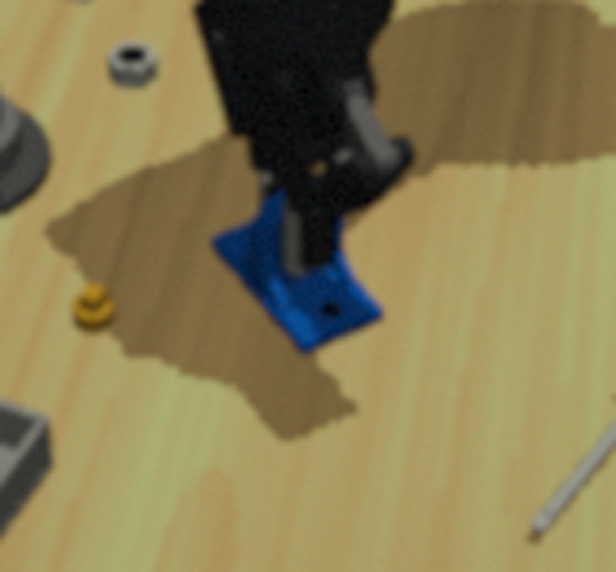

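Bracket held level (crop 300,285). Carry and turn to the bin.

send_rows:
  commands:
    - [[-1, 0.15, 0.04, 0, -0.08], [-1, 0.3, 0.08, 0, -0.16], [-1, 0.45, 0.12, 0, -0.24], [-1, 0.578, 0.15, 0, -0.298], [-1, 0.578, 0.15, 0, -0.298], [-1, 0.578, 0.15, 0, -0.298], [-1, 0.578, 0.15, 0.07, -0.298], [-1, 0.578, 0.15, 0.1, -0.298], [-1, 0.578, 0.15, 0.1, -0.298]]

```text
time_s: 33.67
tcp_pos: [0.6181, 0.2948, 0.0531]
eef_rot: [-3.14, 0.001, 1.324]
ft_force: [0.5, 0.5, -1.3]
opening: 0.0118
```

```bash
python3 go.py .619,.295,.023,1.324; python3 pic.py side 140 250 280 380 4.4 b9.png
```

```text
t 33.675 p [0.6181 0.2948 0.0531] rpy [-3.140e+00  1.000e-03  1.324e+00] open 0.0118
.619,.295,.023,1.324 -> [np.float64(0.0014), np.float64(0.0026), np.float64(0.1003)] turn(-dyaw/2) -0.0001
```

View pics/b9.png

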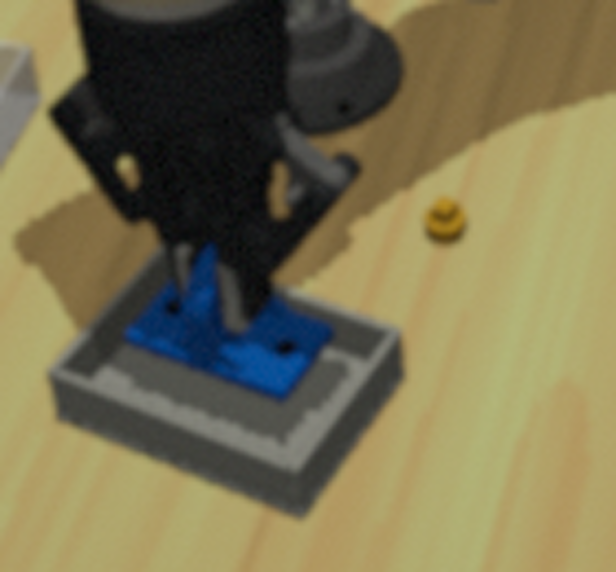

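Bracket is aligned with the bin and inside its outline (crop 230,330). Lowering.

send_rows:
  commands:
    - [[-1, 0.002, 0.002, 0.03, 0], [-1, 0.002, 0.002, 0.06, 0], [-1, 0.002, 0.002, 0.085, 0], [-1, 0.002, 0.002, 0.095, 0], [-1, 0.002, 0.002, 0.1, 0], [-1, 0.002, 0.002, 0.1, 0]]

```text
time_s: 34.48
tcp_pos: [0.6199, 0.2958, 0.0238]
eef_rot: [3.142, -0.0, 1.324]
ft_force: [-0.4, 0.0, -1.1]
opening: 0.0119
```

send_rows:
  commands:
    - [[-1, 0, 0, 0.003, 0], [-1, 0, 0, 0.003, 0]]

```text
time_s: 34.72
tcp_pos: [0.6199, 0.2957, 0.0229]
eef_rot: [3.141, -0.0, 1.324]
ft_force: [-0.1, 0.1, 0.3]
opening: 0.0113
```

```bash
python3 pic.py side 140 250 280 380 4.4 b10.png
```

```text
(no output)
```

View pics/b10.png

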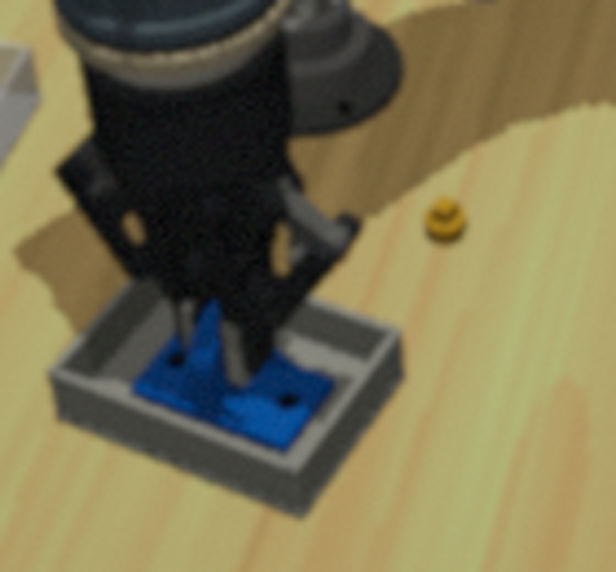

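Bracket at the floor inside the bin. Release partly (backs stay within the bin) and rise straight up.

send_rows:
  commands:
    - [[-1, 0, 0, 0.003, 0], [-0.6, 0, 0, 0.003, 0], [-0.3, 0, 0, 0.002, 0], [-0.3, 0, 0, 0, 0], [-0.3, 0, 0, 0, 0], [-0.3, 0, 0, -0.05, 0], [-0.3, 0, 0, -0.15, 0], [-0.3, 0, 0, -0.3, 0], [-0.3, 0, 0, -0.5, 0], [-0.3, 0, 0, -0.7, 0], [-0.3, 0, 0, -0.7, 0]]

```text
time_s: 36.15
tcp_pos: [0.6219, 0.2974, 0.24]
eef_rot: [3.134, -0.007, 1.324]
ft_force: [0.4, -0.1, 0.2]
opening: 0.0295
```

send_rows:
  commands:
    - [[-0.3, 0.1, 0.1, 0, 0], [-0.3, -0.3, 0.3, 0, 0], [-0.3, -0.7, 0.5, 0, 0], [-0.3, -0.9, 0.6, 0, 0], [-0.3, -0.9, 0.6, 0, 0], [-0.3, -0.9, 0.6, 0, 0], [-0.3, -0.9, 0.6, 0, 0], [-0.3, -0.9, 0.6, 0, 0]]

```text
time_s: 37.15
tcp_pos: [0.7283, -0.0127, 0.2325]
eef_rot: [-3.141, 0.001, 1.32]
ft_force: [-0.1, -0.1, 0.8]
opening: 0.0298
```

```bash
python3 go.py; python3 pic.py side 130 130 390 400 2.2 e1.png; python3 pic.py top 95 110 455 290 2.2 e2.png; python3 pic.py top 0 0 560 420 1 e3.png
```

```text
t 37.15 p [ 0.7283 -0.0127  0.2325] rpy [-3.141e+00  1.000e-03  1.320e+00] open 0.0298
```

View pics/e1.png

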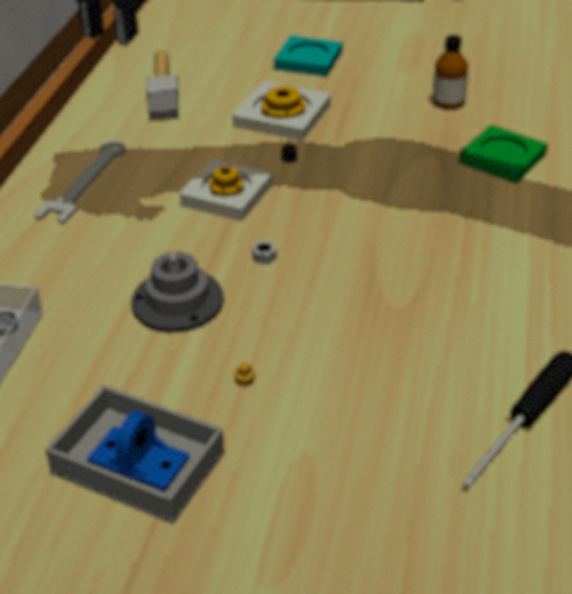

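View pics/e2.png

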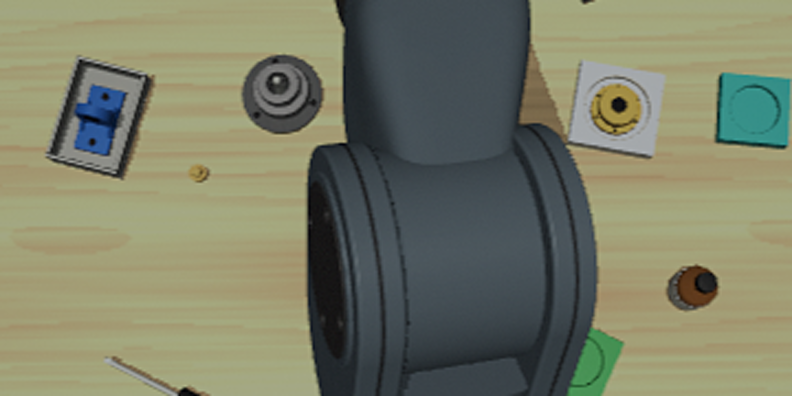

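```bash
python3 - <<'E'
from rig import robot
from m import *
C=lambda k,z,d:circ(M[k][0],M[k][1],z,d)
cur=[C('spindle',.028,.062),C('spindle',.048,.046),C('nl',.034,.044),C('ns',.034,.028),C('nl',.02,.058),C('ns',.02,.04),C('bot',0,.044)]
cur.append(rect(.6195,.295,.012,.076,.04,thn))
draw(robot.grab_frame('side')[:,:,::-1].copy(),'side',cur,(140,150,280,370),2.7,'pics/f1.png')
draw(robot.grab_frame('top')[:,:,::-1].copy(),'top',cur,(100,120,250,200),4.4,'pics/f2.png')
E
```

```text
(no output)
```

View pics/f1.png

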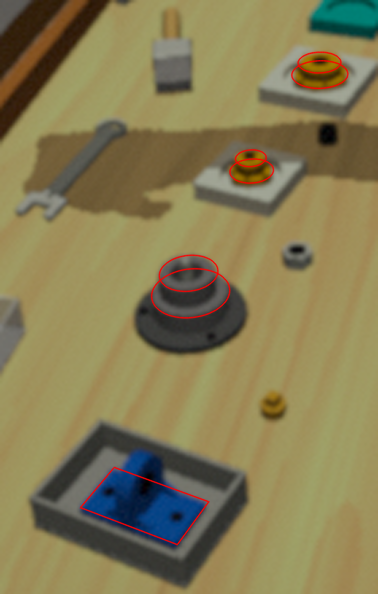

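View pics/f2.png

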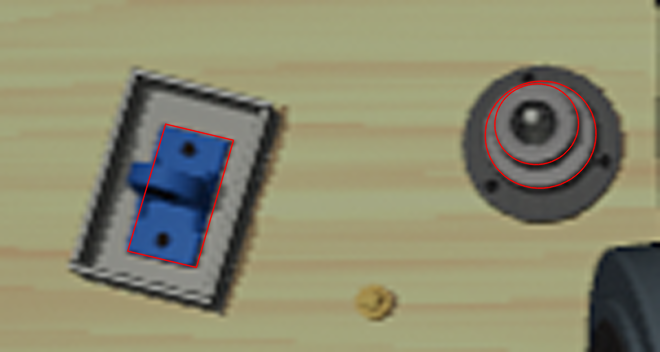

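All the expected outlines (weights at 28 and 48 mm, caps at 20 and 34 mm, bracket base at 12 mm) match the pictures to within 1–2 mm. The bottle has not moved. Handing in.

```bash
python3 -c "
from rig import robot
print(robot.close_job(), robot.get_obs()['time_s'])"
```

```text
the job is handed in; nothing more can be done
the job is handed in; nothing more can be done
```

All five parts are stowed and the job is handed in at about 37 s of the 128 s allowed. `close_job` gives no verdict.

- **Weights:** the larger weight is on the spindle plate, with the smaller one on top of it.
- **Caps:** each gold cap is flange down in the white nest of its own size.
- **Bracket:** it stands on its base in the bin, turned to line up with the bin's length.
- **How they were set down:** the larger cap and both weights went down onto a felt contact of 5–8 N. The smaller cap and the bracket were let go within about 1 mm of the floor with almost no contact force.

**Last checks:** I drew each part's outline where it should sit over the final pictures, and all matched to about 1–2 mm, the calibration's own accuracy. In the final top view the arm hid the smaller nest, and I did not draw the larger cap's outline there, so the caps' fit was checked that way only from the side. The bottle still stands upright where it was, and the empty gripper is parked clear at 0.23 m height. No check failed or disagreed.

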